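# Fit the second D cell in the clay studio's upturned bench scale

### The job

The bench scale lies upside down with its battery cover off and one of its two big cells missing. Take the big cell from the battery tray, seat its flat end against the coil spring of the empty bay, and with the spring pushed well back press the button end down until the button snaps in under the catch and the cell lies home, held by the spring; then let go. Be gentle: feel for the spring rather than ramming it, do not strain the catch or lean on the scale, and leave the small cell and the other things lying about where they are.

Things in the scene. Friction and masses are not known exactly. Their poses are not given: they have to be found in the camera images.
- cell_center (a point): The big loose round cell (D size) lying in one cradle of the tray: dark steel can 33 mm in diameter, 58 mm long, about 0.14 kg; a bright button 10 mm across stands 3.5 mm out of one end, the other end is flat. The point is on the axis, mid-can. Its x axis points along the cell to the button end: flat end at x = -29 mm, can's button end at +29 mm. May be rolled about x.
- cell_button (a point): The tip of the big cell's button, 32.5 mm along the cell's x axis from cell_center; same axes.
- bay (a point): Middle of the empty bay, on the cell's axis, 50 mm above the table. x axis level along the bay from spring end to button end (the cell's x must point the same way), y across, z up. The grey cell holder is a clip-in insert: the cell's home, where cell_center ends up, is true in y and z but lies up to 7 mm either way along x of this point. Cell rests on two rails, tops at z = -11.8 mm; well floor z = -20 mm.
- catch (a joint): How far the holder's catch is bent back (+x), m: 0 at rest, 2.5 mm strains it; stiff, 5 N plus 5 N per mm. 36 mm wide, its lip edge is 29.7 mm along x and 6.2 to 8.6 mm above the cell's home middle; over that a lead-in slopes up and away to 33.7, 14.6 mm, its top; it ends at 42 mm. The button goes 2.8 mm in under the lip, so it must come down with the cell held 3.3 mm or more back of home.
- spring (a joint): How far the coil spring is pushed back (-x), m: 0 free, 0.0115 on its stop. It resists with 2 N at first, plus 0.7 N per mm: 10 N just before the stop. 18 mm across, on the cell's axis; its free front end lies 23.5 mm (within 1) back along x from the cell's home middle, so it stays pushed back about 5.5 mm with the cell home. It retreats into a 33 mm wide block from -36 to -50 mm, top 11 mm above the axis.
- scale: Upturned white bench scale, 200 mm along its x, 250 mm along y, fixed; origin on the table under its centre. Case face 52 mm high, rubber feet on the corners to 72 mm. In the face an open well, 128 by 208 mm, with two bays along x: the empty one at y = +44 mm, one at y = -44 mm with a cell in it, the other way round. A ridge 14 mm wide, 38 mm high runs between.
- tray: Black plastic battery tray, 110 mm (x) by 170 mm (y), rim 12 mm high, fixed; origin under its centre. Two cradles at y = +38 and -38 mm, each two rails along x with tops 14 mm above the table, 5 mm wide, inner edges 11.5 mm either side of the cradle's middle. The big cell lies in one, its axis 25.8 mm above the table, the small cell in the other.
- small_center (a point): Middle of the small cell (C size, 26 mm diameter, 48.5 mm long) that lies in the tray's other cradle, axis 20 mm above the table. The wrong size; leave it.
- cover: The scale's domed white battery cover, 130 by 212 by 18 mm, loose on the table; origin under its centre. Leave it.
- pot: Small grey clay form like a bell, 92 mm across at the foot, 92 mm high, loose; origin under its centre. Leave it.
- bottle: White plastic bottle, 68 mm across, 190 mm high, loose; origin under its centre. Leave it.
- jar: Glaze jar, 60 mm across, 70 mm high, loose; origin under its centre. Leave it.
- knife: Flat modelling tool with wooden handle, 190 mm long, lying on the table. Leave it.
There are look-alikes about, which are no part of the job. What is shaped like the part that bears cell_center but yellow is not meant.

How it is judged:
By the outcome, as a careful person would: the job done as asked, in the order asked, and still so for the second after the job is handed in, with the robot touching nothing.
It also fails if it takes over 67 s, if anything falls off the work surface, if the arm or the gripper's body presses on something with over 40 N, if the wrist force passes 120 N, or if a joint passes its speed limit or range.

### The arm

A 6-joint arm with a two-finger parallel gripper is mounted at the origin on the work surface. World frame = base frame: x ahead of the robot, y to its left, z up, the work surface at z = 0. Lengths are in m, angles in degrees, forces in N, time in s.
With the tool pointing down it reaches from about 0.4 to 0.825 m from the base axis. Payload 7 kg.
Tool frame: the origin (TCP) lies midway between the tips of the shut fingers; the grasp point (between the pads) lies r.pinch_z behind it (r.pinch_z is the distance from the TCP to the grasp point, in m); z points along the fingers, y is the line along which they close (so a half turn about z gives the same grasp; the last joint's range is limited). The gripper opens to 88 mm and grips with 3 to 60 N. Pads are 19 mm wide; open, the fingers measure 130 mm over their backs; the gripper's body (78 mm by 193 mm) begins 47 mm behind the grasp point.
Start: joints at [89.158, 20.546, 0.682, 0, -70.136, -16.507], TCP at [0.201, 0.644, 0.227] pointing down, gripper open.
Joint ranges: [-176.03, 176.03], [-82.01, 121.73], [-58.28, 71.71], [-173.87, 95.51], [-174.79, -0.11], [-173.66, 173.66]. Speed limits (degrees/s): [136.94, 136.94, 172.46, 180, 180, 180].

### API

Orientations are given as [roll, pitch, yaw] about the fixed x, y, z axes, in that order (R = Rz(yaw) Ry(pitch) Rx(roll)).
In Python, from plant import r, optics, job gives the robot as it stands.
- The arm moves only by the shell command python3 -m crank 'ROWS' [FORCE]. ROWS is JSON, a list of rows, each an object with "xyz": the shift along the tool's x, y, z in units of 30 mm (1.0 is 30 mm), a list of three; "delta_rot": the turn, a rotation vector about the tool's x, y, z in degrees, a list of three; "claw": the closure, from 0 (fully open) to 1 (shut). A call has 1 to 20 rows; each row is the pose to reach, as a shift and turn from the pose commanded when the call began, along the tool's axes at that moment; what a row does not reach only later rows make up. A row lasts 1/8 s, in which the tool goes at most 62.5 mm and 10.7 degrees, less where a joint would pass 70% of its speed; a pose out of reach is approached as far as the arm can. A call with a gripper value outside its range is refused whole. The fingers move at their own pace and stop on an object; FORCE is the grip in N (left out, the last holds). Time passes only in rows, so rows that repeat a pose let the fingers close. It gives the time, the measured TCP pose, the force, the opening and the grip force at its end, in the units of the state.
- r.get_state(): the state, without advancing time (a new reading comes with each control period).
- optics.capture(name): name is "scene" or "top"; returns a dict with "img" (480x640x3 uint8, blue, green, red), "fovy" (degrees; the focal length in pixels is half the picture's height over the tangent of half this angle, whatever the lens; pixels are square), "cx", "cy" (the principal point, pixels), "dist" ([k1, k2, p1, p2, k3] as OpenCV has them; the pictures are not rectified), "eye" and "rotation" of the camera in the world. Camera axes: x right, y up, looking along -z (the intrinsics and any distortion apply to the point x, -y, -z); pixel columns grow to the right and rows downward; lengths in m; the calibration is good to about 2 mm. A picture is of the moment at which its call begins. There is no depth.
- job.close_job(): hands the job in; it is judged then, once.
The state is a dict: "time_s": time; "joints": joint angles; "qd": joint speeds; "joint_torque": joint torques, N m; "tcp_pos": TCP position; "eef_rot": TCP orientation; "contact_force": force on the tool from outside, world axes, zero at the start; "moment": the same for the moment, N m; "gripper_width": finger opening in m; "gripper_force": force on a finger pad.
Only numpy, scipy, OpenCV 4.12 (cv2) and the standard library are available. Lean on these libraries where they do the work, as an engineer would, in place of code of your own. Each camera call takes 0.05 s, during which the arm holds its last target. There are 200 camera calls.

## Working session

There is one attempt and no reset: what is moved stays moved. The work goes in short steps, Python scripts to look and compute and a shell command to move; the robot and the scene stay as the last step left them, time stands still between calls to the robot, and variables do not carry over. Pictures are saved under pics/ and viewed, at most 10 in all, crops included, and the job is handed in when it is done.

```bash
ls; mkdir -p pics; python3 - <<'E'
from plant import r, optics, job
import cv2
print(r.get_state(), r.pinch_z)
for n in ("scene","top"):
    c=optics.capture(n); cv2.imwrite(f"pics/{n}0.png",c["img"]); print(n,{k:v for k,v in c.items() if k!="img"})
E
```

```text
pics
{'time_s': 0.0, 'joints': array([ 8.91601133e+01,  2.05920443e+01,  6.32698828e-01, -1.98050305e-02,
       -7.01342634e+01, -1.65054078e+01]), 'qd': array([ 0.08795354,  0.00984198, -0.09855751,  0.03283822, -0.05288172,
        0.06511658]), 'joint_torque': array([ 5.02512721e-04, -5.82715523e+01,  2.93049198e+01,  6.99704692e+00,
        6.81616933e-03, -1.63081031e-04]), 'tcp_pos': array([0.20113604, 0.64382424, 0.22560862]), 'eef_rot': array([ 1.79904959e+02, -8.74677101e-03, -1.73520325e+01]), 'contact_force': array([ 0.14320545, -0.47852079, -0.4322867 ]), 'moment': array([0.0013506 , 0.00826501, 0.00654089]), 'gripper_force': 0.0, 'gripper_width': 0.08771314267344536} 0.0188
scene {'fovy': 57.72790994233627, 'cx': 319.3600764990875, 'cy': 237.858943446553, 'dist': array([0.01351118, 0.        , 0.        , 0.        , 0.        ]), 'eye': array([ 1.18378153, -0.39076766,  1.12392617]), 'rotation': array([32.93615661, -0.31550521, 60.28197628])}
top {'fovy': 48.31974991867017, 'cx': 321.1089718657261, 'cy': 249.52187820936408, 'dist': array([-0.15045286,  0.        ,  0.        ,  0.        ,  0.        ]), 'eye': array([ 0.32767395, -0.01762516,  1.25161349]), 'rotation': array([ 11.18953969,  -1.20340469, -89.9711388 ])}
```

View pics/top0.png

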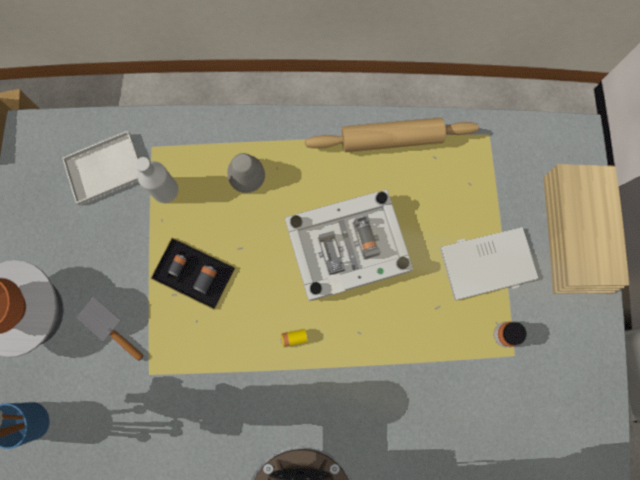

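View pics/scene0.png

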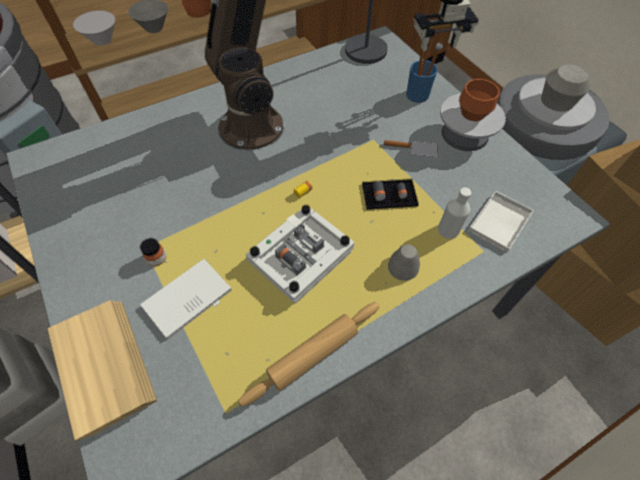

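```bash
cat > h.py <<'E'
import numpy as np, cv2
from scipy.spatial.transform import Rotation as Ro
from plant import r, optics, job
class Cam:
    def __init__(s,n):
        c=optics.capture(n); s.img=c["img"]; f=240/np.tan(np.radians(c["fovy"]/2))
        s.K=np.array([[f,0,c["cx"]],[0,f,c["cy"]],[0,0,1]]); s.d=np.array(c["dist"]); s.eye=np.array(c["eye"])
        s.R=Ro.from_euler("xyz",c["rotation"],degrees=True).as_matrix()@np.diag([1,-1,-1])
    def proj(s,P):
        return cv2.projectPoints(np.asarray(P,float).reshape(-1,3),cv2.Rodrigues(s.R.T)[0],-s.R.T@s.eye,s.K,s.d)[0][:,0]
    def ray(s,uv,z):
        n=cv2.undistortPoints(np.asarray(uv,float).reshape(-1,1,2),s.K,s.d)[:,0]
        v=np.c_[n,np.ones(len(n))]@s.R.T
        return s.eye+v*((z-s.eye[2])/v[:,2])[:,None]
    def ortho(s,c,z,yaw=0,w=400,h=300,mm=.8):
        # picture right = dir yaw, picture up = yaw+90
        i,j=np.meshgrid(np.arange(w),np.arange(h)); a=(i-w/2)*mm/1e3; b=-(j-h/2)*mm/1e3; t=np.radians(yaw)
        P=np.stack([c[0]+a*np.cos(t)-b*np.sin(t),c[1]+a*np.sin(t)+b*np.cos(t),0*a+z],-1)
        m=s.proj(P).reshape(h,w,2).astype(np.float32)
        return cv2.remap(s.img,m[...,0],m[...,1],cv2.INTER_CUBIC)
E
python3 - <<'E'
from h import *
T=Cam("top");S=Cam("scene")
print("tray,cell,small",T.ray([[195,273],[205,278],[177,265]],.026).round(3).tolist(), S.ray([[389,193],[379,190],[402,190]],.026).round(3).tolist())
print("scale,bay",T.ray([[348,245],[332,253]],.05).round(3).tolist(), S.ray([[300,252],[307,240]],.05).round(3).tolist())
print("yellow,pot,bottle",T.ray([[295,338],[246,172],[160,185]],.0).round(3).tolist())
a=T.ray([[195,273]],.026)[0];b=T.ray([[348,245]],.05)[0]
p=[[C.ortho(a,.026,-90,mm=.5),C.ortho(b,.05,-90,mm=.8)] for C in (T,S)]
cv2.imwrite("pics/crop1.png",np.vstack([np.hstack(q) for q in p])); print(a,b)
E
```

```text
tray,cell,small [[0.513, 0.25, 0.026], [0.502, 0.226, 0.026], [0.532, 0.293, 0.026]] [[0.53, 0.248, 0.026], [0.504, 0.227, 0.026], [0.541, 0.291, 0.026]]
scale,bay [[0.576, -0.105, 0.05], [0.557, -0.068, 0.05]] [[0.597, -0.113, 0.05], [0.571, -0.076, 0.05]]
yellow,pot,bottle [[0.366, 0.017, 0.0], [0.769, 0.141, 0.0], [0.736, 0.354, 0.0]]
[0.51319466 0.24989127 0.026     ] [ 0.57631343 -0.10452751  0.05      ]
```

View pics/crop1.png

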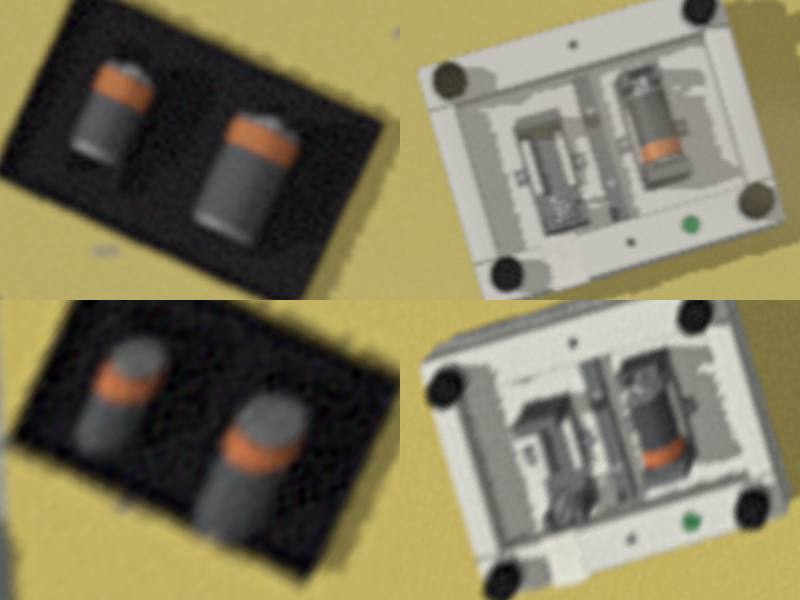

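```bash
cat > ov.py <<'E'
from h import *
from scipy.optimize import least_squares
def pose(x,y,yaw,P): 
    t=np.radians(yaw);P=np.asarray(P,float);c,s=np.cos(t),np.sin(t)
    return np.c_[x+c*P[:,0]-s*P[:,1],y+s*P[:,0]+c*P[:,1],P[:,2]]
def rect(a,b,z,x0=0,y0=0): return [[x0+i*a,y0+j*b,z] for i,j in((1,1),(1,-1),(-1,-1),(-1,1))]
def circ(x,rad,z): 
    t=np.linspace(0,2*np.pi,40); return np.c_[0*t+x,rad*np.cos(t),z+rad*np.sin(t)]
def view(C,c,z,yaw,mm,polys,w=400,h=300):
    im=C.ortho(c,z,yaw,w,h,mm); k=4
    im=np.ascontiguousarray(im)
    for P,col in polys:
        # project to pixel then back on plane z -> ortho pixel
        Q=C.ray(C.proj(P),z)[:,:2]-np.asarray(c)[:2]; t=np.radians(yaw)
        u=w/2+(Q@[np.cos(t),np.sin(t)])*1e3/mm; v=h/2-(Q@[-np.sin(t),np.cos(t)])*1e3/mm
        cv2.polylines(im,[(np.c_[u,v]*16).astype(np.int32)],True,col,1,cv2.LINE_AA,4)
    return im
E
python3 - <<'E'
from ov import *
T=Cam("top");S=Cam("scene")
b0=np.array([.579,-.1056]); yaw0=16.5
g=[]
for C in(T,S):
    g.append(cv2.cvtColor(C.img,cv2.COLOR_BGR2GRAY))
# dark feet centroids near guessed projections
obs=[]
F0=rect(.087,.112,.066)
for C,gr in zip((T,S),g):
    for p in C.proj(pose(*b0,yaw0,F0)):
        x,y=np.round(p).astype(int); w=gr[y-11:y+12,x-11:x+12].astype(float)
        m=np.clip(110-w,0,60); n,l,st,ce=cv2.connectedComponentsWithStats((w<90).astype(np.uint8))
        k=1+np.argmax(st[1:,4]); obs.append(ce[k]+[x-11,y-11]); print(p.round(1),obs[-1].round(1),st[k,4])
obs=np.array(obs)
def res(q):
    P=pose(q[0],q[1],q[2],rect(q[3],q[4],.064)); return np.r_[(T.proj(P)-obs[:4]).ravel(),(S.proj(P)-obs[4:]).ravel()]
s=least_squares(res,[*b0,yaw0,.085,.11],loss="soft_l1",x_scale=[.01,.01,1,.01,.01]); print(s.x.round(4),s.fun.round(1))
q=s.x
sp=[(pose(*q[:3],rect(.1,.125,.052)),(0,0,255)),(pose(*q[:3],rect(.064,.104,.052)),(255,0,0)),(pose(*q[:3],[[-.064,0,.038],[.064,0,.038]]),(0,255,0)),
 (pose(*q[:3],[[-.06,.044,.05],[.06,.044,.05]]),(0,255,255))]
cc=(.4997,.2269,-23)
cp=[(pose(*cc,circ(.029,.0165,.0258)),(0,255,0)),(pose(*cc,circ(-.029,.0165,.0258)),(0,255,0)),(pose(*cc,circ(.0325,.005,.0258)),(0,255,255))]
p=[[view(C,cc[:2],.0258,-23-90+90,.3,cp),view(C,q[:2],.052,q[2]-90,.7,sp)] for C in(T,S)]
cv2.imwrite("pics/ov1.png",np.vstack([np.hstack(a) for a in p]))
E
```

```text
[291. 220.] [295.9 221.2] 104
[384. 194.] [381.2 197.6] 103
[407.4 265. ] [402.4 262.7] 96
[312.3 292.9] [315.5 287.7] 108
[347.8 237.4] [344.2 240.5] 77
[292.4 287.6] [293.5 286.6] 84
[249.6 249.3] [254.  251.4] 76
[305.2 204.1] [305.3 209.6] 68
[ 0.5823 -0.1063 16.4014  0.0799  0.1028] [ 0.2 -0.7  0.2 -0.7  0.2 -0.7  0.1 -0.4 -0.  -1.2 -0.3 -1.5  0.  -1.4
 -0.2 -1.2]
```

View pics/ov1.png

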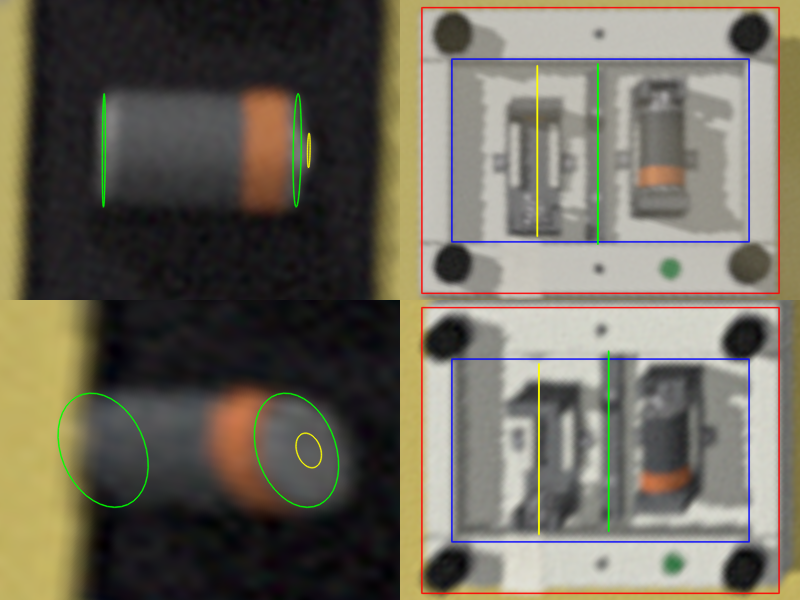

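```bash
cat > go.py <<'E'
# cell-frame planner: prints rows' xyz/delta from the commanded pose
import numpy as np
from scipy.spatial.transform import Rotation as Ro
from plant import r
OFF=.010
def rot(yaw,th): return Ro.from_euler("xyz",[180,-th,yaw],degrees=True)
def tcp(c,yaw,th): R=rot(yaw,th); return np.array(c)+R.apply([0,0,OFF]),R
def rows(p0,R0,p1,R1):
    return (R0.inv().apply(np.asarray(p1)-p0)/.03).round(3).tolist(),np.degrees((R0.inv()*R1).as_rotvec()).round(2).tolist()
# scale
SX,SY,SYAW=.5823,-.1063,16.4
t=np.radians(SYAW); ex=np.array([np.cos(t),np.sin(t),0]); ey=np.array([-np.sin(t),np.cos(t),0])
BAY=np.array([SX,SY,.05])+.044*ey
def bay(dx,dz,th,dy=0): return tcp(BAY+dx*ex+dy*ey+[0,0,dz],SYAW,th)
CELL=[.5008,.2264,.0258]; CY=-23
E
python3 - <<'E'
from go import *
p0=np.array([.201,.644,.227]);R0=rot(-17.35,0)
p,R=tcp(np.add(CELL,[0,0,.1]),CY,0); print(p,rows(p0,R0,p,R)); print(BAY)
E
```

```text
[0.5008 0.2264 0.1158] ([13.69, 10.307, 3.707], [0.0, -0.0, 5.65])
[ 0.56987698 -0.06409019  0.05      ]
```

```bash
python3 -m crank '[{"xyz":[4.5,3.4,0.6],"delta_rot":[0,0,2],"claw":0.43},{"xyz":[9,6.8,1.2],"delta_rot":[0,0,4],"claw":0.43},{"xyz":[13.69,10.307,2.5],"delta_rot":[0,0,5.65],"claw":0.43},{"xyz":[13.69,10.307,2.5],"delta_rot":[0,0,5.65],"claw":0.43},{"xyz":[13.69,10.307,2.5],"delta_rot":[0,0,5.65],"claw":0.43},{"xyz":[13.69,10.307,2.5],"delta_rot":[0,0,5.65],"claw":0.43},{"xyz":[13.69,10.307,2.5],"delta_rot":[0,0,5.65],"claw":0.43},{"xyz":[13.69,10.307,2.5],"delta_rot":[0,0,5.65],"claw":0.43},{"xyz":[13.69,10.307,2.5],"delta_rot":[0,0,5.65],"claw":0.43},{"xyz":[13.69,10.307,3.7],"delta_rot":[0,0,5.65],"claw":0.43},{"xyz":[13.69,10.307,3.7],"delta_rot":[0,0,5.65],"claw":0.43},{"xyz":[13.69,10.307,3.7],"delta_rot":[0,0,5.65],"claw":0.43},{"xyz":[13.69,10.307,3.7],"delta_rot":[0,0,5.65],"claw":0.43},{"xyz":[13.69,10.307,3.7],"delta_rot":[0,0,5.65],"claw":0.43}]' 40; python3 - <<'E'
from ov import *
from go import CELL,CY
T=Cam("top");S=Cam("scene")
for i in range(1): print(r.get_state()["tcp_pos"],r.get_state()["eef_rot"])
st=r.get_state(); p=st["tcp_pos"]
cp=[(pose(*CELL[:2],CY,circ(x,q,.0258)),(0,255,0)) for x,q in((.029,.0165),(-.029,.0165),(.0325,.005))]
out=[view(S,CELL[:2],.0258,CY,.35,cp), view(T,CELL[:2],.0258,CY,.35,cp)]
# tool view at tcp height, with TCP marked
tp=[(p+.004*np.array([[1,0,0],[0,1,0],[-1,0,0],[0,-1,0]]),(0,0,255))]
out2=[view(S,p[:2],p[2],CY,.5,tp),view(T,p[:2],p[2],CY,.5,tp)]
cv2.imwrite("pics/pre.png",np.vstack([np.hstack(out),np.hstack(out2)]))
E
```

```text
time_s: 2.05
tcp_pos: [0.5013, 0.2274, 0.1166]
eef_rot: [-179.9, -0.0, -23.0]
contact_force: [0.5, -0.0, 0.6]
gripper_width: 0.0501
gripper_force: 0.0
[0.5011702  0.22702503 0.11615887] [-1.79949575e+02 -2.17702041e-02 -2.29755617e+01]
```

View pics/pre.png

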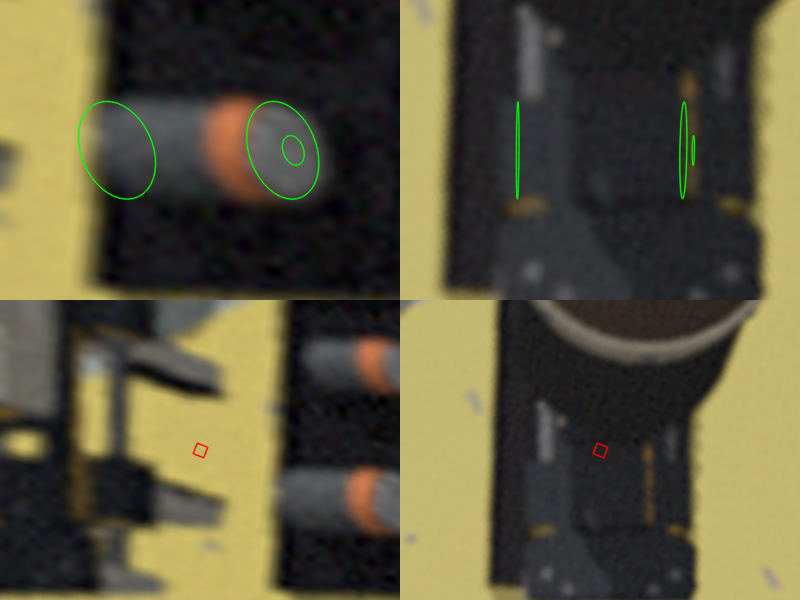

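```bash
python3 -m crank '[{"xyz":[0,0,1.5],"delta_rot":[0,0,0],"claw":0.43},{"xyz":[0,0,2.5],"delta_rot":[0,0,0],"claw":0.43},{"xyz":[0,0,3],"delta_rot":[0,0,0],"claw":0.43},{"xyz":[0,0,3.34],"delta_rot":[0,0,0],"claw":0.43},{"xyz":[0,0,3.34],"delta_rot":[0,0,0],"claw":0.43},{"xyz":[0,0,3.34],"delta_rot":[0,0,0],"claw":0.43},{"xyz":[0,0,3.34],"delta_rot":[0,0,0],"claw":0.43}]'; python3 -m crank '[{"xyz":[0,0,0],"delta_rot":[0,0,0],"claw":0.6},{"xyz":[0,0,0],"delta_rot":[0,0,0],"claw":0.7},{"xyz":[0,0,0],"delta_rot":[0,0,0],"claw":0.8},{"xyz":[0,0,0],"delta_rot":[0,0,0],"claw":0.9},{"xyz":[0,0,0],"delta_rot":[0,0,0],"claw":0.9},{"xyz":[0,0,0],"delta_rot":[0,0,0],"claw":0.9}]' 45
```

```text
time_s: 3.02
tcp_pos: [0.5015, 0.227, 0.0162]
eef_rot: [-179.9, -0.0, -23.0]
contact_force: [-0.3, 0.5, -0.5]
gripper_width: 0.0499
gripper_force: 0.0
time_s: 3.78
tcp_pos: [0.5008, 0.2262, 0.0154]
eef_rot: [180.0, 0.0, -23.0]
contact_force: [-1.4, -4.2, 5.5]
gripper_width: 0.0318
gripper_force: 44.8
```

```bash
python3 -m crank '[{"xyz":[0,0,-0.7],"delta_rot":[0,0,0],"claw":0.9},{"xyz":[0,0,-2],"delta_rot":[0,0,0],"claw":0.9},{"xyz":[0,0,-4],"delta_rot":[0,0,0],"claw":0.9},{"xyz":[0,0,-4],"delta_rot":[0,0,0],"claw":0.9},{"xyz":[0,0,-4],"delta_rot":[0,0,0],"claw":0.9},{"xyz":[0,0,-4],"delta_rot":[0,0,0],"claw":0.9}]'; python3 - <<'E'
from go import *
p0,R0=tcp(np.add(CELL,[0,0,.12]),CY,0); p0[2]=.0158+.12
print(rows(p0,R0,*bay(.005,.07,0)),rows(p0,R0,*bay(.005,.07,28)))
p1,R1=bay(.005,.07,28)
for dx,dz in((.005,.03),(.005,.0186)): print(dx,dz,rows(p1,R1,*bay(dx,dz,28)))
print(r.get_state())
E
```

```text
time_s: 4.53
tcp_pos: [0.5004, 0.2262, 0.1339]
eef_rot: [179.9, 0.1, -23.0]
contact_force: [0.9, -0.1, -0.4]
gripper_width: 0.0319
gripper_force: 44.8
([6.032, 7.908, 0.86], [-0.0, 0.0, -39.4]) ([6.153, 7.808, 0.821], [9.62, 26.88, -38.6])
0.005 0.03 ([-0.626, -0.0, 1.177], [0.0, 0.0, 0.0])
0.005 0.0186 ([-0.804, -0.0, 1.513], [0.0, 0.0, 0.0])
{'time_s': 4.525, 'joints': array([ 4.47539971e+01,  1.34563718e+01, -2.24426171e+01, -2.70826603e-02,
       -5.42277727e+01,  2.22524395e+01]), 'qd': array([-0.08443028,  0.38279605,  0.1705415 ,  0.25110877, -0.24866508,
       -0.02264514]), 'joint_torque': array([ 1.70400896e-02, -4.60085177e+01,  2.61044437e+01,  6.25470221e+00,
        8.11971375e-02, -5.97763610e-04]), 'tcp_pos': array([0.50040611, 0.22624258, 0.13393543]), 'eef_rot': array([ 1.79890984e+02,  6.83087075e-02, -2.30094842e+01]), 'contact_force': array([ 0.86434578, -0.11488208, -0.39977616]), 'moment': array([ 0.03611357, -0.07136763,  0.00667085]), 'gripper_force': 44.769163727760315, 'gripper_width': 0.031938296304628105}
```

```bash
python3 -m crank '[{"xyz":[1.5,2,0],"delta_rot":[0,0,-10],"claw":0.9},{"xyz":[3,4,0],"delta_rot":[0,0,-20],"claw":0.9},{"xyz":[4.5,6,0.3],"delta_rot":[0,0,-30],"claw":0.9},{"xyz":[6.032,7.908,0.86],"delta_rot":[0,0,-39.4],"claw":0.9},{"xyz":[6.032,7.908,0.86],"delta_rot":[0,0,-39.4],"claw":0.9},{"xyz":[6.153,7.808,0.821],"delta_rot":[9.62,26.88,-38.6],"claw":0.9},{"xyz":[6.153,7.808,0.821],"delta_rot":[9.62,26.88,-38.6],"claw":0.9},{"xyz":[6.153,7.808,0.821],"delta_rot":[9.62,26.88,-38.6],"claw":0.9},{"xyz":[6.153,7.808,0.821],"delta_rot":[9.62,26.88,-38.6],"claw":0.9},{"xyz":[6.153,7.808,0.821],"delta_rot":[9.62,26.88,-38.6],"claw":0.9},{"xyz":[6.153,7.808,0.821],"delta_rot":[9.62,26.88,-38.6],"claw":0.9},{"xyz":[6.153,7.808,0.821],"delta_rot":[9.62,26.88,-38.6],"claw":0.9},{"xyz":[6.153,7.808,0.821],"delta_rot":[9.62,26.88,-38.6],"claw":0.9}]'; python3 - <<'E'
from ov import *
from go import *
print(bay(.005,.07,28)[0])
T=Cam("top");S=Cam("scene")
def cyl(c,yaw,th):
    R=Ro.from_euler("xyz",[0,-th,yaw],degrees=True)
    return [(R.apply(circ(x,q,0))+c,(0,255,0)) for x,q in((.029,.0165),(-.029,.0165),(.0325,.005))]
c=BAY+.005*ex+[0,0,.07]
# holder model at home=bay-6mm : catch top edge, block top edges, rails
H=-.006
m=[(pose(*BAY[:2],SYAW,P),(0,0,255)) for P in([[H+.0337,-.018,.0646],[H+.0337,.018,.0646],[H+.042,.018,.0646],[H+.042,-.018,.0646]],
  [[H-.036,-.0165,.061],[H-.036,.0165,.061],[H-.05,.0165,.061],[H-.05,-.0165,.061]])]
o=[np.hstack([view(C,c[:2],.12,SYAW-90,.5,cyl(c,SYAW,28)+m),view(C,BAY[:2],.055,SYAW-90,.5,m)]) for C in(T,S)]
cv2.imwrite("pics/above.png",np.vstack(o))
E
```

```text
time_s: 6.15
tcp_pos: [0.5797, -0.0609, 0.1106]
eef_rot: [180.0, -28.0, 16.4]
contact_force: [0.6, -0.7, -2.2]
gripper_width: 0.0319
gripper_force: 44.8
[ 0.57917725 -0.06135296  0.11117052]
```

View pics/above.png

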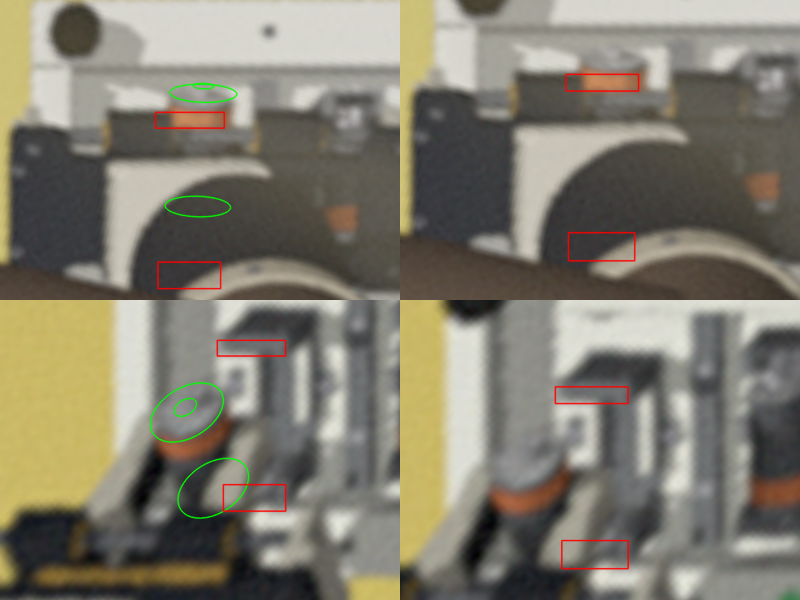

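```bash
cat > avg.py <<'E'
from go import *
from plant import optics
def avg(n=8):
    F=[];P=[]
    for i in range(n):
        optics.capture("top"); s=r.get_state(); F.append(s["contact_force"]); P.append(s["tcp_pos"])
    F=np.array(F); f=F.mean(0); p=np.mean(P,0)
    print("bay axes F",np.round([f@ex,f@ey,f[2]],2),"sd",F.std(0).round(2),"tcp bay mm",np.round(np.array([(p-BAY)@ex,(p-BAY)@ey,p[2]-.05])*1e3,2),"rot",s["eef_rot"].round(1),"grip",s["gripper_width"].round(4),"M",s["moment"].round(2),"t",s["time_s"])
if __name__=="__main__": avg()
E
python3 -m crank '[{"xyz":[-0.2,0,0.4],"delta_rot":[0,0,0],"claw":0.9},{"xyz":[-0.45,0,0.85],"delta_rot":[0,0,0],"claw":0.9},{"xyz":[-0.626,0,1.177],"delta_rot":[0,0,0],"claw":0.9},{"xyz":[-0.7,0,1.32],"delta_rot":[0,0,0],"claw":0.9},{"xyz":[-0.804,0,1.513],"delta_rot":[0,0,0],"claw":0.9},{"xyz":[-0.804,0,1.513],"delta_rot":[0,0,0],"claw":0.9},{"xyz":[-0.804,0,1.513],"delta_rot":[0,0,0],"claw":0.9}]'; python3 avg.py; python3 - <<'E'
from go import *
p1,R1=bay(.005,.0186,28); print(p1)
for dx in(0,-.004,-.008,-.012): print(dx,rows(p1,R1,*bay(dx,.0186,28)))
E
```

```text
time_s: 7.12
tcp_pos: [0.58, -0.0613, 0.0602]
eef_rot: [180.0, -28.1, 16.4]
contact_force: [-4.6, -2.1, 7.6]
gripper_width: 0.0319
gripper_force: 45.0
[ 0.57917725 -0.06135296  0.05977052]
0 ([-0.147, 0.0, -0.078], [0.0, 0.0, 0.0])
-0.004 ([-0.265, 0.0, -0.141], [0.0, 0.0, 0.0])
-0.008 ([-0.383, -0.0, -0.203], [0.0, 0.0, 0.0])
-0.012 ([-0.5, 0.0, -0.266], [0.0, 0.0, 0.0])Traceback (most recent call last):
  File "avg.py", line 9, in <module>
    if __name__=="__main__": avg()
                             ~~~^^
  File "avg.py", line 8, in avg
    print("bay axes F",np.round([f@ex,f@ey,f[2]],2),"sd",F.std(0).round(2),"tcp bay mm",np.round(np.array([(p-BAY)@ex,(p-BAY)@ey,p[2]-.05])*1e3,2),"rot",s["eef_rot"].round(1),"grip",s["gripper_width"].round(4),"M",s["moment"].round(2),"t",s["time_s"])
                                                                                                                                                                                      ^^^^^^^^^^^^^^^^^^^^^^^^
AttributeError: 'float' object has no attribute 'round'
```

```bash
sed -i 's/s\["gripper_width"\].round(4)/round(s["gripper_width"],4)/' avg.py; python3 avg.py; python3 -m crank '[{"xyz":[0.08,0,-0.15],"delta_rot":[0,0,0],"claw":0.9},{"xyz":[0.08,0,-0.15],"delta_rot":[0,0,0],"claw":0.9}]'; python3 avg.py
```

```text
bay axes F [-5.61 -0.67  7.39] sd [0.4  0.53 0.37] tcp bay mm [10.39 -0.2  10.25] rot [180.  -28.1  16.4] grip 0.0322 M [-0.8   1.73 -0.12] t 7.925
time_s: 8.18
tcp_pos: [0.5799, -0.061, 0.065]
eef_rot: [180.0, -28.1, 16.4]
contact_force: [0.3, -0.0, -1.6]
gripper_width: 0.0321
gripper_force: 45.0
bay axes F [ 0.09 -0.14 -1.58] sd [0.37 0.42 0.36] tcp bay mm [10.11  0.22 14.34] rot [180.  -28.   16.4] grip 0.0318 M [-0.57  1.72 -0.02] t 8.575
```

```bash
python3 - <<'E'
from ov import *
from go import *
T=Cam("top");S=Cam("scene"); now=S.img.copy()
M=[];
for i in range(8): optics.capture("top"); M.append(r.get_state()["moment"])
print("free M",np.mean(M,0).round(3),np.std(M,0).round(3))
T.img=cv2.imread("pics/top0.png");S.img=cv2.imread("pics/scene0.png")
a=[view(C,BAY[:2],.05,SYAW-90,.33,[]) for C in(T,S)]
H=-.007
m=[(pose(*BAY[:2],SYAW,P),(0,0,255)) for P in(rect(.00415,.018,.0646,H+.03785),rect(.007,.0165,.061,H-.043),rect(.0005,.018,.0576,H+.0297),rect(.03,.0115,.0382,H))]
b=[view(S,BAY[:2],.05,SYAW-90,.33,m)]
S.img=now
st=r.get_state();R=Ro.from_euler("xyz",st["eef_rot"],degrees=True)
c=st["tcp_pos"]-R.apply([0,0,.01]); Rc=R*Ro.from_euler("x",180,degrees=True)
cy=[(Rc.apply(circ(x,q,0))+c,(0,255,0)) for x,q in((.029,.0165),(-.029,.0165),(.0325,.005))]
b.append(view(S,BAY[:2],.05,SYAW-90,.33,cy))
cv2.imwrite("pics/bay.png",np.vstack([np.hstack(a),np.hstack(b)]))
E
```

```text
free M [-0.539  1.679 -0.019] [0.021 0.025 0.03 ]
```

View pics/bay.png

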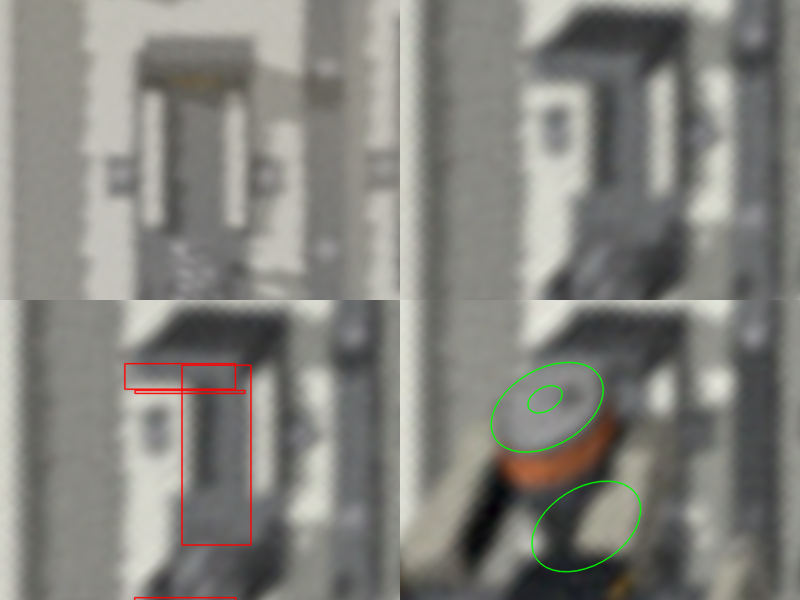

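```bash
python3 - <<'E'
from ov import *
from go import *
T=Cam("top");S=Cam("scene")
def P(px): a=(px[0]-200)*.33e-3;b=-(px[1]-150)*.33e-3; t=np.radians(SYAW-90); return BAY+[a*np.cos(t)-b*np.sin(t),a*np.sin(t)+b*np.cos(t),0]
for n,u,v in(("lugL",(122,175),(157,130)),("lugR",(265,177),(305,132)),("catch outer top L",(140,40),(140,52)),("catch outer top R",(252,40),(243,52)),("ridge dot",(328,68),(352,35)),("ridge dot2",(328,250),(352,215))):
    d1=P(u)-T.eye;d2=P(v)-S.eye
    A=np.c_[d1,-d2];k=np.linalg.lstsq(A,S.eye-T.eye,rcond=None)[0]
    p=T.eye+k[0]*d1;q=S.eye+k[1]*d2;m=(p+q)/2-BAY
    print(n,np.round([m@ex*1e3,m@ey*1e3,(m[2]+.05)*1e3],1),"gap",np.round((p-q)*1e3,1))
E
```

```text
lugL [-4.  24.4 27.4] gap [-0.3 -0.8 -0. ]
lugR [ -4.9 -24.3  26. ] gap [0.2 0.5 0. ]
catch outer top L [34.7 19.1 53.6] gap [1.  2.3 0.2]
catch outer top R [ 35.  -16.6  55.8] gap [0.1 0.3 0. ]
ridge dot [ 30.7 -44.   33.8] gap [-0.4 -0.9 -0. ]
ridge dot2 [-30.  -43.9  33.3] gap [-0.5 -1.3 -0. ]
```

```bash
sed -i 's/"M",s\["moment"\].round(2)/"M",np.mean(M,0).round(3)/; s/F=\[\];P=\[\]/F=[];P=[];M=[]/; s/P.append(s\["tcp_pos"\])/P.append(s["tcp_pos"]);M.append(s["moment"])/' avg.py
python3 -m crank '[{"xyz":[-0.147,0,-0.078],"delta_rot":[0,0,0],"claw":0.9},{"xyz":[-0.147,0,-0.078],"delta_rot":[0,0,0],"claw":0.9},{"xyz":[-0.187,0,-0.003],"delta_rot":[0,0,0],"claw":0.9},{"xyz":[-0.187,0,-0.003],"delta_rot":[0,0,0],"claw":0.9}]'; python3 avg.py;python3 -m crank '[{"xyz":[-0.02,0,0.037],"delta_rot":[0,0,0],"claw":0.9},{"xyz":[-0.04,0,0.075],"delta_rot":[0,0,0],"claw":0.9},{"xyz":[-0.04,0,0.075],"delta_rot":[0,0,0],"claw":0.9}]'; python3 avg.py
```

```text
time_s: 9.68
tcp_pos: [0.5747, -0.0625, 0.0616]
eef_rot: [180.0, -28.0, 16.4]
contact_force: [0.1, -0.3, -1.5]
gripper_width: 0.0318
gripper_force: 45.0
bay axes F [-0.15 -0.02 -1.13] sd [0.69 0.56 0.39] tcp bay mm [ 5.14  0.16 11.84] rot [180.  -28.   16.4] grip 0.0317 M [-0.562  1.676  0.009] t 10.075
time_s: 10.45
tcp_pos: [0.5747, -0.0625, 0.0592]
eef_rot: [180.0, -28.0, 16.4]
contact_force: [-0.1, -0.0, -0.6]
gripper_width: 0.0321
gripper_force: 45.0
bay axes F [-0.02  0.26 -1.57] sd [0.4  0.58 0.45] tcp bay mm [5.1  0.15 9.32] rot [180.  -28.   16.4] grip 0.0318 M [-0.561  1.688 -0.006] t 10.85
```

```bash
for i in 1 2 3; do python3 -m crank '[{"xyz":[-0.059,0,-0.0313],"delta_rot":[0,0,0],"claw":0.9},{"xyz":[-0.059,0,-0.0313],"delta_rot":[0,0,0],"claw":0.9},{"xyz":[-0.059,0,-0.0313],"delta_rot":[0,0,0],"claw":0.9}]'>/dev/null; python3 avg.py; done
```

```text
bay axes F [-0.29  0.16 -1.31] sd [0.35 0.24 0.36] tcp bay mm [3.09 0.16 9.32] rot [180.  -28.   16.4] grip 0.0321 M [-0.556  1.686 -0.   ] t 11.625
bay axes F [ 2.62  0.19 -0.95] sd [0.38 0.27 0.24] tcp bay mm [1.45 0.1  9.57] rot [180.  -28.   16.4] grip 0.0321 M [-0.295  0.766 -0.012] t 12.4
bay axes F [ 4.02 -0.48 -0.07] sd [0.34 0.68 0.36] tcp bay mm [-0.69  0.12  9.48] rot [180.  -28.   16.4] grip 0.0323 M [-0.21   0.195 -0.041] t 13.175
```

```bash
python3 -m crank '[{"xyz":[-0.05,0,-0.026],"delta_rot":[0,0,0],"claw":0.9},{"xyz":[-0.1,0,-0.053],"delta_rot":[0,0,0],"claw":0.9},{"xyz":[-0.15,0,-0.08],"delta_rot":[0,0,0],"claw":0.9},{"xyz":[-0.15,0,-0.08],"delta_rot":[0,0,0],"claw":0.9}]'>/dev/null; python3 avg.py; python3 - <<'E'
from go import *
H=-.0076
p0,R0=bay(-.0111,.0186,28)
for th,zf,cx in((24,4.3,-3.9),(20,4,-4.2),(16,3.5,-4.25),(12,3,-4.3),(9,2,-4.4),(6,1.2,-4.5),(3,.8,-4.6),(0,.4,-4.7)):
    dz=zf+29*np.sin(np.radians(th)); print(th,rows(p0,R0,*bay(H+cx/1e3,dz/1e3,th)), "tcp", np.round((bay(H+cx/1e3,dz/1e3,th)[0]-BAY)@np.c_[ex,[0,0,1]]*1e3,2))
E
```

```text
bay axes F [ 7.16  0.08 -1.29] sd [0.29 0.24 0.53] tcp bay mm [-5.15  0.08  9.84] rot [180.  -28.1  16.4] grip 0.0319 M [ 0.094 -0.516 -0.006] t 14.075
24 ([-0.074, -0.0, 0.067], [0.0, -4.0, -0.0]) tcp [-7.43  6.96]
20 ([-0.14, -0.0, 0.124], [0.0, -8.0, -0.0]) tcp [-8.38  4.52]
16 ([-0.203, -0.0, 0.19], [0.0, -12.0, -0.0]) tcp [-9.09  1.88]
12 ([-0.265, -0.0, 0.256], [0.0, -16.0, -0.0]) tcp [-9.82 -0.75]
9 ([-0.324, -0.0, 0.323], [-0.0, -19.0, -0.0]) tcp [-10.44  -3.34]
6 ([-0.379, 0.0, 0.383], [-0.0, -22.0, -0.0]) tcp [-11.05  -5.71]
3 ([-0.428, -0.0, 0.431], [-0.0, -25.0, -0.0]) tcp [-11.68  -7.67]
0 ([-0.477, -0.0, 0.478], [0.0, -28.0, -0.0]) tcp [-12.3  -9.6]
```

```bash
python3 -m crank '[{"xyz":[-0.046,0,0.03],"delta_rot":[0,-2,0],"claw":0.9},{"xyz":[-0.085,0,0.062],"delta_rot":[0,-4,0],"claw":0.9},{"xyz":[-0.12,0,0.09],"delta_rot":[0,-6,0],"claw":0.9},{"xyz":[-0.153,0,0.117],"delta_rot":[0,-8,0],"claw":0.9},{"xyz":[-0.153,0,0.117],"delta_rot":[0,-8,0],"claw":0.9}]'>/dev/null; python3 avg.py
```

```text
bay axes F [ 8.02  0.43 -0.33] sd [0.47 0.53 0.59] tcp bay mm [-6.55  0.09  5.02] rot [180.  -20.2  16.4] grip 0.0318 M [ 0.456 -1.501  0.028] t 15.1
```

```bash
python3 -m crank '[{"xyz":[-0.02,0,-0.007],"delta_rot":[0,0,0],"claw":0.9},{"xyz":[-0.045,0,-0.016],"delta_rot":[0,0,0],"claw":0.9},{"xyz":[-0.045,0,-0.016],"delta_rot":[0,0,0],"claw":0.9}]'>/dev/null; python3 avg.py
python3 - <<'E'
from go import *
# commanded now: table theta20 point minus shift
p0,R0=bay(-.0118,.0186-.0047,20); 
base,Rb=bay(-.0111,.0186,28); p0=base+Rb.apply(np.array([-.153,0,.117])*.03); R0=Rb*Ro.from_rotvec([0,-8,0],degrees=True); p0=p0+R0.apply(np.array([-.045,0,-.016])*.03)
q=(p0-BAY)-R0.apply([0,0,.01]); print("cmd cell dx,dz",q@ex*1e3,q[2]*1e3, -20)
for th,zf,cx in((16,3.5,-4.2),(12,3,-4.3),(9,2,-4.4),(6,1.2,-4.5),(3,.8,-4.6),(0,.4,-4.7)):
    dz=zf+29*np.sin(np.radians(th)); x=q@ex*1e3+(cx+4.2)
    print(th,rows(p0,R0,*bay(x/1e3,dz/1e3,th)), "tcp", np.round((bay(x/1e3,dz/1e3,th)[0]-BAY)@np.c_[ex,[0,0,1]]*1e3,2))
E
```

```text
bay axes F [ 8.6   0.11 -0.53] sd [0.56 0.43 0.46] tcp bay mm [-7.74  0.08  5.16] rot [180.  -20.2  16.5] grip 0.0319 M [ 0.534 -1.683  0.039] t 15.875
cmd cell dx,dz -13.663124778099057 13.902755019635316 -20
16 ([-0.051, -0.0, 0.075], [-0.0, -4.0, -0.0]) tcp [-10.91   1.88]
12 ([-0.105, -0.0, 0.148], [-0.0, -8.0, -0.0]) tcp [-11.68  -0.75]
9 ([-0.154, -0.0, 0.222], [-0.0, -11.0, -0.0]) tcp [-12.3   -3.34]
6 ([-0.2, -0.0, 0.29], [-0.0, -14.0, -0.0]) tcp [-12.92  -5.71]
3 ([-0.242, -0.0, 0.344], [-0.0, -17.0, -0.0]) tcp [-13.54  -7.67]
0 ([-0.284, -0.0, 0.397], [-0.0, -20.0, -0.0]) tcp [-14.16  -9.6 ]
```

```bash
python3 -m crank '[{"xyz":[-0.025,0,0.037],"delta_rot":[0,-2,0],"claw":0.9},{"xyz":[-0.051,0,0.075],"delta_rot":[0,-4,0],"claw":0.9},{"xyz":[-0.078,0,0.111],"delta_rot":[0,-6,0],"claw":0.9},{"xyz":[-0.105,0,0.148],"delta_rot":[0,-8,0],"claw":0.9},{"xyz":[-0.105,0,0.148],"delta_rot":[0,-8,0],"claw":0.9}]'>/dev/null; python3 avg.py
```

```text
bay axes F [8.96 0.61 1.74] sd [0.37 0.28 0.57] tcp bay mm [-8.44  0.08  0.15] rot [179.9 -12.3  16.5] grip 0.0319 M [ 0.847 -2.327  0.044] t 16.9
```

```bash
python3 -m crank '[{"xyz":[-0.033,0,-0.007],"delta_rot":[0,0,0],"claw":0.9},{"xyz":[-0.033,0,-0.007],"delta_rot":[0,0,0],"claw":0.9},{"xyz":[-0.058,0,0.044],"delta_rot":[0,-2,0],"claw":0.9},{"xyz":[-0.083,0,0.095],"delta_rot":[0,-4,0],"claw":0.9},{"xyz":[-0.107,0,0.146],"delta_rot":[0,-6,0],"claw":0.9},{"xyz":[-0.107,0,0.146],"delta_rot":[0,-6,0],"claw":0.9}]'>/dev/null; python3 avg.py
```

```text
bay axes F [9.09 0.75 6.1 ] sd [0.52 0.27 0.6 ] tcp bay mm [-9.75 -0.08 -4.25] rot [179.9  -6.4  16.5] grip 0.0321 M [ 1.017 -2.793  0.018] t 18.05
```

```bash
python3 - <<'E'
from ov import *
from go import *
S=Cam("scene");T=Cam("top")
st=r.get_state();R=Ro.from_euler("xyz",st["eef_rot"],degrees=True)
c=st["tcp_pos"]-R.apply([0,0,.01]); Rc=R*Ro.from_euler("x",180,degrees=True)
H=-.0073
cy=[(Rc.apply(circ(x,q,0))+c,(0,255,0)) for x,q in((.029,.0165),(-.029,.0165),(.0325,.005))]+[(pose(*BAY[:2],SYAW,P),(0,0,255)) for P in(rect(.00415,.018,.0646,H+.03785),rect(.007,.0165,.061,H-.043))]
a=[np.hstack([view(C,BAY[:2],.055,SYAW-90,.27,[]),view(C,BAY[:2],.055,SYAW-90,.27,cy)]) for C in(S,T)]
cv2.imwrite("pics/tilt.png",np.vstack(a))
E
```

```text
(no output)
```

View pics/tilt.png

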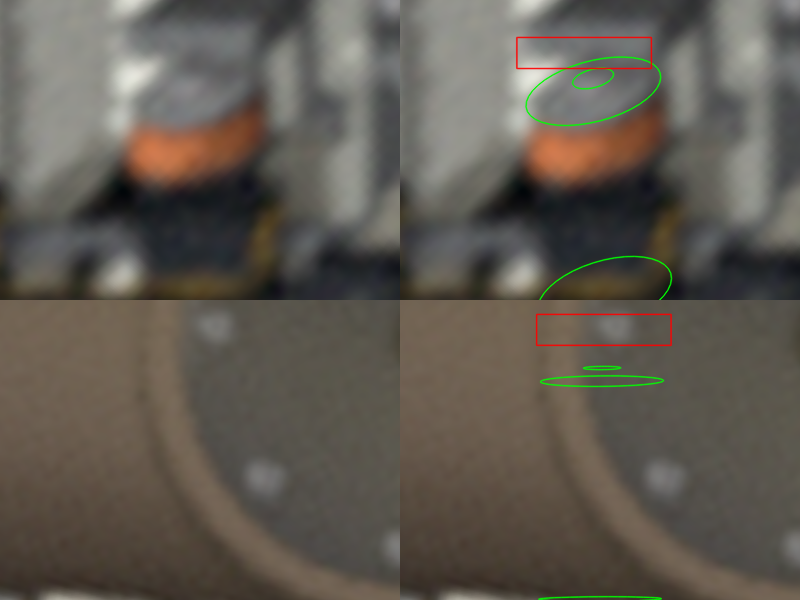

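```bash
python3 -m crank '[{"xyz":[-0.018,0,0.03],"delta_rot":[0,-1.5,0],"claw":0.9},{"xyz":[-0.037,0,0.063],"delta_rot":[0,-3,0],"claw":0.9},{"xyz":[-0.037,0,0.063],"delta_rot":[0,-3,0],"claw":0.9}]'>/dev/null; python3 avg.py
```

```text
bay axes F [9.28 0.32 5.38] sd [0.62 0.45 0.38] tcp bay mm [-10.71  -0.13  -6.37] rot [179.9  -3.4  16.5] grip 0.032 M [ 0.892 -2.971  0.006] t 18.925
```

```bash
python3 -m crank '[{"xyz":[-0.015,0,0.03],"delta_rot":[0,-1.5,0],"claw":0.9},{"xyz":[-0.03,0,0.063],"delta_rot":[0,-3,0],"claw":0.9},{"xyz":[-0.03,0,0.063],"delta_rot":[0,-3,0],"claw":0.9}]'>/dev/null; python3 avg.py
```

```text
bay axes F [ 9.53 -0.25  4.61] sd [0.25 0.6  0.54] tcp bay mm [-11.64  -0.16  -8.54] rot [179.9  -0.4  16.5] grip 0.0318 M [ 0.783 -3.189  0.015] t 19.7
```

```bash
for i in 1 2; do python3 -m crank '[{"xyz":[0,0,0.015],"delta_rot":[0,0,0],"claw":0.9},{"xyz":[0,0,0.03],"delta_rot":[0,0,0],"claw":0.9},{"xyz":[0,0,0.03],"delta_rot":[0,0,0],"claw":0.9}]'>/dev/null; python3 avg.py; done
```

```text
bay axes F [9.65 0.05 4.81] sd [0.51 0.2  0.61] tcp bay mm [-11.62  -0.18  -9.32] rot [179.9  -0.4  16.5] grip 0.0321 M [ 0.83  -3.159  0.035] t 20.475
bay axes F [ 9.49 -0.07  4.59] sd [0.49 0.42 0.57] tcp bay mm [-11.59  -0.19 -10.21] rot [179.9  -0.4  16.5] grip 0.0323 M [ 0.792 -3.153  0.041] t 21.25
```

```bash
for i in 1 2; do python3 -m crank '[{"xyz":[0,0,0.012],"delta_rot":[0,0,0],"claw":0.9},{"xyz":[0,0,0.025],"delta_rot":[0,0,0],"claw":0.9},{"xyz":[0,0,0.025],"delta_rot":[0,0,0],"claw":0.9}]'>/dev/null; python3 avg.py; done
```

```text
bay axes F [ 8.85 -0.01  6.86] sd [0.56 0.41 0.24] tcp bay mm [-11.52  -0.23 -10.74] rot [179.9  -0.4  16.5] grip 0.0318 M [ 0.827 -2.967  0.005] t 22.025
bay axes F [ 7.63  0.9  11.6 ] sd [0.29 0.72 0.54] tcp bay mm [-11.43  -0.25 -10.99] rot [179.9  -0.4  16.5] grip 0.0321 M [ 0.956 -2.378  0.016] t 22.8
```

```bash
python3 -m crank '[{"xyz":[0.03,0,-0.01],"delta_rot":[0,0,0],"claw":0.9},{"xyz":[0.06,0,-0.02],"delta_rot":[0,0,0],"claw":0.9},{"xyz":[0.06,0,-0.02],"delta_rot":[0,0,0],"claw":0.9}]'>/dev/null; python3 avg.py;python3 -m crank '[{"xyz":[0.03,0,0],"delta_rot":[0,0,0],"claw":0.9},{"xyz":[0.06,0,0],"delta_rot":[0,0,0],"claw":0.9},{"xyz":[0.06,0,0],"delta_rot":[0,0,0],"claw":0.9}]'>/dev/null; python3 avg.py
```

```text
bay axes F [ 4.84  0.22 10.5 ] sd [0.54 0.64 0.56] tcp bay mm [-11.24  -0.24 -11.02] rot [179.9  -0.2  16.5] grip 0.0325 M [ 0.491 -1.536  0.04 ] t 23.575
bay axes F [ 1.    0.68 13.46] sd [0.38 0.36 0.43] tcp bay mm [-10.89  -0.24 -11.16] rot [ 1.799e+02 -1.000e-01  1.650e+01] grip 0.0319 M [ 0.254 -0.196  0.058] t 24.35
```

```bash
for i in 1 2; do python3 -m crank '[{"xyz":[0,0,-0.025],"delta_rot":[0,0,0],"claw":0.9},{"xyz":[0,0,-0.05],"delta_rot":[0,0,0],"claw":0.9},{"xyz":[0,0,-0.05],"delta_rot":[0,0,0],"claw":0.9}]'>/dev/null; python3 avg.py; done
```

```text
bay axes F [ 7.59 -1.58  0.96] sd [0.3  0.45 0.27] tcp bay mm [ -9.69  -0.21 -10.54] rot [179.9  -0.2  16.4] grip 0.0317 M [ 0.108 -2.749  0.065] t 25.125Traceback (most recent call last):
  File "avg.py", line 9, in <module>
    if __name__=="__main__": avg()
                             ~~~^^
  File "avg.py", line 6, in avg
    optics.capture("top"); s=r.get_state(); F.append(s["contact_force"]); P.append(s["tcp_pos"]);M.append(s["moment"])
    ~~~~~~~~~~~~~~^^^^^^^
ValueError: 200 camera calls are used up
```

```bash
cat > avg.py <<'E'
from go import *
s=r.get_state();f=s["contact_force"];p=s["tcp_pos"]-BAY;print("F",np.round([f@ex,f@ey,f[2]],1),"tcp",np.round(np.array([p@ex,p@ey,p[2]])*1e3,2),s["eef_rot"].round(1),round(s["gripper_width"],4),s["time_s"])
E
python3 avg.py; python3 -m crank '[{"xyz":[0.03,0,0.02],"delta_rot":[0,0,0],"claw":0.9},{"xyz":[0.05,0,0.04],"delta_rot":[0,0,0],"claw":0.9},{"xyz":[0.05,0,0.04],"delta_rot":[0,0,0],"claw":0.9},{"xyz":[0.05,0,0.04],"delta_rot":[0,0,0],"claw":0.9}]'>/dev/null; python3 avg.py
```

```text
F [ 9.  -2.4 -5.4] tcp [-10.14  -0.07  -9.77] [180.   -0.2  16.4] 0.032 25.5
F [ 5.9 -1.4  0.6] tcp [ -8.55  -0.13 -10.43] [180.   -0.2  16.4] 0.0321 26.0
```

```bash
for i in 1 2; do python3 -m crank '[{"xyz":[0.02,0,0],"delta_rot":[0,0,0],"claw":0.9},{"xyz":[0.04,0,0],"delta_rot":[0,0,0],"claw":0.9},{"xyz":[0.04,0,0],"delta_rot":[0,0,0],"claw":0.9}]'>/dev/null; python3 avg.py; done
```

```text
F [ 6.6 -1.7  1.1] tcp [ -7.63  -0.14 -10.46] [ 1.80e+02 -1.00e-01  1.64e+01] 0.0324 26.375
F [ 4.9 -1.5  1.2] tcp [ -7.01  -0.14 -10.56] [ 1.80e+02 -1.00e-01  1.64e+01] 0.0321 26.75
```

```bash
for i in 1 2; do python3 -m crank '[{"xyz":[0.02,0,0],"delta_rot":[0,0,0],"claw":0.9},{"xyz":[0.03,0,0],"delta_rot":[0,0,0],"claw":0.9},{"xyz":[0.03,0,0],"delta_rot":[0,0,0],"claw":0.9}]'>/dev/null; python3 avg.py; done
```

```text
F [ 3.3 -3.1  5.2] tcp [ -6.68  -0.1  -10.71] [180.   -0.   16.4] 0.032 27.125
F [ 1.7 -3.   5.9] tcp [ -6.4   -0.09 -10.82] [180.    0.   16.4] 0.0317 27.5
```

```bash
python3 -m crank '[{"xyz":[0,0,-0.015],"delta_rot":[0,0,0],"claw":0.9},{"xyz":[0,0,-0.03],"delta_rot":[0,0,0],"claw":0.9},{"xyz":[0,0,-0.03],"delta_rot":[0,0,0],"claw":0.9}]'>/dev/null; python3 avg.py; python3 -m crank '[{"xyz":[0,0,0],"delta_rot":[0,0,0],"claw":0.62},{"xyz":[0,0,0],"delta_rot":[0,0,0],"claw":0.6},{"xyz":[0,0,0],"delta_rot":[0,0,0],"claw":0.55},{"xyz":[0,0,0],"delta_rot":[0,0,0],"claw":0.52},{"xyz":[0,0,0],"delta_rot":[0,0,0],"claw":0.52}]'; python3 avg.py
```

```text
F [ 4.  -4.5  0.2] tcp [ -6.14  -0.02 -10.41] [180.    0.   16.4] 0.0318 27.875
time_s: 28.5
tcp_pos: [0.5638, -0.0656, 0.0398]
eef_rot: [-180.0, 0.0, 16.4]
contact_force: [0.6, -0.9, -0.5]
gripper_width: 0.042
gripper_force: 0.0
F [ 0.3 -1.1 -0.5] tcp [ -6.22   0.25 -10.21] [-180.     0.    16.4] 0.042 28.5
```

```bash
python3 -m crank '[{"xyz":[0,0,-0.3],"delta_rot":[0,0,0],"claw":0.52},{"xyz":[0,0,-1],"delta_rot":[0,0,0],"claw":0.52},{"xyz":[0,0,-2],"delta_rot":[0,0,0],"claw":0.52},{"xyz":[0.5,0,-2],"delta_rot":[0,0,0],"claw":1},{"xyz":[0.5,0,-2],"delta_rot":[0,0,0],"claw":1},{"xyz":[0.5,0,-2],"delta_rot":[0,0,0],"claw":1},{"xyz":[0.5,0,-2],"delta_rot":[0,0,0],"claw":1},{"xyz":[0.5,0,-2],"delta_rot":[0,0,0],"claw":1}]' 5; python3 avg.py;  python3 -m crank '[{"xyz":[0,0,0.5],"delta_rot":[0,0,0],"claw":1},{"xyz":[0,0,0.9],"delta_rot":[0,0,0],"claw":1},{"xyz":[0,0,1.03],"delta_rot":[0,0,0],"claw":1},{"xyz":[0,0,1.03],"delta_rot":[0,0,0],"claw":1}]' ; python3 avg.py
```

```text
time_s: 29.5
tcp_pos: [0.5782, -0.0615, 0.0996]
eef_rot: [-180.0, 0.0, 16.4]
contact_force: [-0.5, 0.4, 0.6]
gripper_width: 0.0015
gripper_force: 0.0
F [-0.4  0.5  0.6] tcp [ 8.68  0.17 49.56] [-180.     0.    16.4] 0.0015 29.5
time_s: 30.0
tcp_pos: [0.5783, -0.0615, 0.0684]
eef_rot: [180.0, 0.1, 16.4]
contact_force: [0.2, 0.3, -0.3]
gripper_width: 0.0001
gripper_force: 0.0
F [ 0.3  0.3 -0.3] tcp [ 8.82  0.15 18.44] [1.80e+02 1.00e-01 1.64e+01] 0.0001 30.0
```

```bash
python3 -m crank '[{"xyz":[0,0,-0.5],"delta_rot":[0,0,0],"claw":1},{"xyz":[0,0,-2],"delta_rot":[0,0,0],"claw":1},{"xyz":[0,0,-3],"delta_rot":[0,0,0],"claw":1},{"xyz":[0,0,-3],"delta_rot":[0,0,0],"claw":1},{"xyz":[0,0,-3],"delta_rot":[0,0,0],"claw":1}]' ; python3 -c "
from plant import job
print(job.close_job())"
```

```text
time_s: 30.62
tcp_pos: [0.5785, -0.0613, 0.1598]
eef_rot: [-180.0, -0.1, 16.4]
contact_force: [0.0, -0.6, -0.7]
gripper_width: 0.0008
gripper_force: 0.0
the job is handed in; nothing more can be done
None
```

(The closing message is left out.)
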